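# Clamp the shaker beaker in the worktop drinks shaker and switch it on

## Robot

A 7-joint arm with a two-finger parallel gripper is mounted at the origin on the work surface. World frame = base frame: x ahead of the robot, y to its left, z up, the work surface at z = 0. Lengths are in mm, angles in rad, forces in N, time in s.
With the tool pointing down it reaches from about 400 to 875 mm from the base axis. Payload 4.4 kg.
Tool frame: the origin (TCP) lies midway between the tips of the shut fingers; the grasp point (between the pads) lies 19 mm behind it; z points along the fingers, y is the direction in which the jaws open and shut (so a half turn about z gives the same grasp; the last joint's range is limited). The gripper opens to 85 mm and grips with 20 to 120 N. Pads are 22 mm wide; open, the fingers measure 114 mm over their backs; the gripper's body (76 mm by 85 mm) begins 54 mm behind the grasp point. The pads swing forward as they close: fully open they stand 13 mm farther back than shut.
Start: joints at [-1.276, 0.628, 0.038, 1.517, -0.027, 0.996, -0.02], TCP at [229.442, 608.173, 231.313] pointing down, gripper open.
Joint ranges: [-3.06, 3.06], [-0.37, 2.12], [-1.25, 1.32], [0.18, 2.47], [-1.1, 4.24], [0.23, 1.98], [-2.94, 2.94]. Speed limits (rad/s): [2.57, 2.57, 3.14, 3.14, 3.14, 3.14, 3.14].

## Interface

Orientations are given as [roll, pitch, yaw] about the fixed x, y, z axes, in that order (R = Rz(yaw) Ry(pitch) Rx(roll)).
In Python, from cell import * gives the robot as it stands. The module is installed in compiled form; this text tells all that it offers.
- The arm moves only by the tool move_arm, never from a script. Its argument "series" is a list of rows, each a list of 2 entries, a list of its own where there are three numbers: the shift along the tool's x, y, z in m, then the turn about the tool's z in rad. In form: [[[x, y, z], yaw], ...]. A call has 1 to 5 rows; each row is the pose to reach, as a shift and turn from the pose measured when the call began, along the tool's axes at that moment; what a row does not reach only later rows make up. A row lasts 1/8 s, in which the tool goes at most 62.5 mm and 10.7 degrees, less where a joint would pass 70% of its speed; a pose out of reach is approached as far as the arm can. A call with a gripper value outside its range is refused whole. "claw" is the opening, from 0 (shut) to 1 (fully open), set as the call begins (left out, the last holds). The fingers move at their own pace and stop on an object; the grip force is fixed at half the most. Time passes only in rows, so rows that repeat a pose let the fingers close. It gives the time, the measured TCP pose, the force and the opening at its end, in the units of the state.
- read_state(): the state, without advancing time (a new reading comes with each control period).
- get_image(name): name is "scene" or "top" or "wrist"; returns the picture (420x560x3 uint8, blue, green, red); there is no depth.
- camera_model(name): a dict with "fov_y" (degrees; the focal length in pixels is half the picture's height over the tangent of half this angle, whatever the lens; pixels are square), "cx", "cy" (the principal point, pixels), "pose" (4x4, takes a point from camera to world coordinates); the wrist camera has in their place "tool_from_camera" (4x4, takes a point from camera to tool coordinates, whose origin is the TCP and whose axes are the flange's). Camera axes: x right, y down, z forward; pixel columns grow to the right and rows downward; lengths in mm; the calibration is good to about 2 mm. A picture is of the moment at which its call begins: read the wrist's pose just before it. camera_model takes no time and is no camera call.
- finish_job(): hands the job in, once; it reports no verdict.
The state is a dict: "clock": time; "qpos": joint angles; "qd": joint speeds; "tau": joint torques, N m; "eef_pos": TCP position; "tool_rot": TCP orientation; "force": force on the tool from outside, world axes, zero at the start; "torque": the same for the moment, N m; "width": finger opening in mm.
Only numpy, scipy, OpenCV 4.12 (cv2) and the standard library are available. Lean on these libraries where they do the work, as an engineer would, in place of code of your own. Each camera call takes 0.05 s, during which the arm holds its last target. There are 200 camera calls.

## Task

Get the drinks shaker ready to run: flip the cam lever up to free the sliding jaw, slide the jaw along so that it pushes the beaker back against the backstop and its spring pad is about half pressed in, then flip the lever back down to lock the jaw so the beaker stays snugly held, and only then turn the power switch fully clockwise to on. Do not crush or tip the beaker, and leave the mug, tumbler and coffee jar where they stand.

Things in the scene. Friction and masses are not known exactly. Their poses are not given: they have to be found in the camera images.
- machine: White drinks shaker, fixed on the worktop, base 180 mm (its x) by 460 mm (its y), base top 30 mm high. Origin: centre of the underside; z up. The jaw slides along y; the switch box is at y = +188 mm, 75 mm high. The backstop before it, a block 100 mm wide, 86 mm high with a shallow rubber V, is preset: its V lies anywhere from y = +97 to +112 mm, unreported: feel or see where the beaker stops.
- jaw: Aluminium sliding jaw, axes parallel to the machine's. Origin: on the base top (30 mm above the worktop), level with the lever in y. It slides to machine +y to close, 90 mm of travel. Freed, it drags with about 7 N and stays where it is left; locked, it resists pushes up to about 20 N. The lever's hinge pin runs along y at x +20, z +36 mm from this origin.
- jaw_plate (a point): Middle of the jaw's upright plate (100 mm wide, 12 mm thick, top 104 mm above the worktop), 75 mm towards +y from the jaw's origin. On its +y side a black spring pad, 90 mm wide and 50 mm high, whose front face is 28 mm from this point when not pressed; the pad gives 1.5 N per mm over 8 mm of travel.
- lever (a joint): Cam lever angle, rad, 0 to 1.7. It turns about machine y and leans (value - 0.35) rad from vertical towards machine -x: at 0 it stands up leaning a little to +x, free; at 1.7 it lies nearly level towards -x, locked. The cam bites from about 0.9 on and is stiff, 5 to 10 N at the grip. Below 0.7 is freed, above 1.45 locked. It stays where it is left.
- lever_grip (a point): Point in the lever's black grip, 100 mm from the hinge pin. The grip is 18 mm wide (along machine y), 16 mm thick, and runs from 65 to 130 mm from the pin. It starts locked. It can be pinched across y from above and turned, pivoting between the fingers; the jaw can also be drawn along by it.
- shaker: The beaker: a closed steel cylinder 84 mm in diameter with a dark stepped lid, 100 mm high in all, about 0.3 kg, loose, standing on the base between pad and backstop with a gap to both, at least 8 mm to the pad. Origin: centre of its underside.
- switch (a joint): Power switch angle in rad: 0 off, 1.4 on, growing clockwise seen from above. A detent (about 0.15 N m at the most) pulls it to whichever end is nearer. Above 1.2 counts as on.
- switch_grip (a point): Point on the switch's axis in the middle of its grey bar handle, 101 mm above the worktop. The bar is 74 mm long, 17 mm wide, from 87 to 113 mm above the worktop; it lies along machine x when off and is gripped across its width.
- mug: Bystander: white mug, 82 mm wide, 95 mm high. Origin: centre of its underside.
- tumbler: Bystander: glass tumbler, 74 mm wide, 85 mm high. Origin: centre of its underside.
- coffee: Bystander: brown glass coffee jar with a black cap, 76 mm wide, 110 mm high. Origin: centre of its underside.
Mind the look-alikes: they are no part of the job. What is shaped like the shaker but purple or yellow is not meant.

How it is judged:
By the outcome, as a careful person would: the job done as asked, in the order asked, and still so for the second after the job is handed in, with the robot touching nothing.
It also fails if it takes over 72 s, if anything falls off the work surface, if the arm or the gripper's body presses on something with over 40 N, if the wrist force passes 120 N, or if a joint passes its speed limit or range.

## Working session

There is one attempt and no reset: what is moved stays moved. The work goes in short steps, Python scripts to look and compute and a tool call to move; the robot and the scene stay as the last step left them, time stands still between calls to the robot, and variables do not carry over. Pictures are saved under pics/ and viewed, about 8 in all and at most 12, crops included, and the job is handed in when it is done.

Besides the shell and the picture viewer there is one more tool, called after ">>>" by a JSON object that holds its "name" and its "arguments". move_arm: Moves the arm, as the interface text tells. Its arguments: {"type":"object","properties":{"series":{"type":"array"},"claw":{"type":"number"}},"required":["series"]}

```bash
mkdir -p pics
cat > h.py <<'E'
from cell import *
import numpy as np, cv2
def ray(cam,u,v,T=None):
    m=camera_model(cam); f=210/np.tan(np.radians(m['fov_y'])/2)
    P=np.array(m['pose']) if T is None else T
    d=P[:3,:3]@np.array([(u-m['cx'])/f,(v-m['cy'])/f,1]); return P[:3,3],d
def onz(cam,u,v,z,T=None):
    o,d=ray(cam,u,v,T); return o+d*(z-o[2])/d[2]
def proj(cam,p,T=None):
    m=camera_model(cam); f=210/np.tan(np.radians(m['fov_y'])/2)
    P=np.array(m['pose']) if T is None else T
    c=P[:3,:3].T@(np.array(p)-P[:3,3]); return m['cx']+f*c[0]/c[2],m['cy']+f*c[1]/c[2]
def wristT():
    from scipy.spatial.transform import Rotation as R
    s=read_state(); T=np.eye(4); T[:3,:3]=R.from_euler('xyz',s['tool_rot']).as_matrix(); T[:3,3]=s['eef_pos']
    return T@np.array(camera_model('wrist')['tool_from_camera'])
E
python3 - <<'E'
from h import *
s=read_state(); print(s)
for c in ('scene','top'):
    cv2.imwrite(f'pics/{c}0.png',get_image(c)); m=camera_model(c); print(c,m['fov_y'],m['cx'],m['cy'],np.round(m['pose'],3).tolist())
print(camera_model('wrist'))
E
```

```text
{'clock': 0.0, 'qpos': array([-1.27576696,  0.62935752,  0.03847172,  1.51836485, -0.0269886 ,
        0.99626963, -0.01998521]), 'qd': array([-0.0014271 , -0.00016565,  0.00375644,  0.00100913, -0.00060164,
       -0.00026261, -0.00072561]), 'tau': array([ 1.20509165e-03, -5.63399649e+01,  1.22650959e+00, -1.93439752e+01,
        1.09279412e-02,  1.09306540e-02, -1.35363473e-05]), 'eef_pos': array([229.25803791, 607.57099987, 230.38324823]), 'tool_rot': array([-3.13971284e+00,  5.22242803e-05,  2.78076032e+00]), 'force': array([-0.10887081,  0.41327981,  0.68772264]), 'torque': array([-0.00775888, -0.00893004,  0.01701078]), 'width': 85.39557054643795}
scene 50.071738468961755 277.4544267626535 211.51123520021682 [[-0.714, 0.426, -0.555, 1421.154], [0.7, 0.434, -0.567, 812.99], [-0.0, -0.793, -0.609, 1004.174], [0.0, 0.0, 0.0, 1.0]]
top 44.8832058725633 284.0733267667429 207.1981942650226 [[-0.016, -0.997, 0.078, 521.22], [-1.0, 0.016, -0.004, 12.129], [0.003, -0.078, -0.997, 1384.852], [0.0, 0.0, 0.0, 1.0]]
{'fov_y': 63.699273021785736, 'cx': 280.93024673706145, 'cy': 212.5138073115184, 'tool_from_camera': array([[ 4.34050369e-04, -9.61940163e-01, -2.73259830e-01,
         6.96816919e+01],
       [ 9.99999655e-01,  2.23821850e-04,  8.00509141e-04,
        -3.95417985e-01],
       [-7.08880372e-04, -2.73260083e-01,  9.61939928e-01,
        -1.41784683e+02],
       [ 0.00000000e+00,  0.00000000e+00,  0.00000000e+00,
         1.00000000e+00]])}
```

View pics/top0.png

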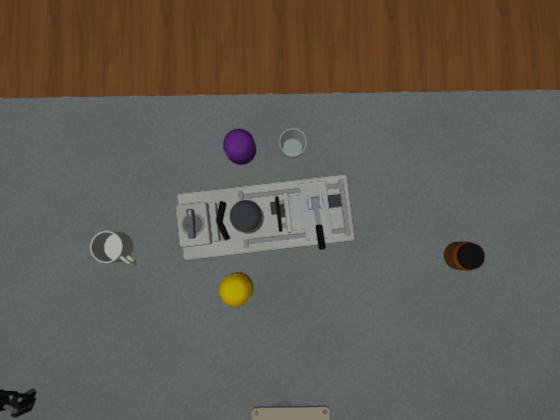

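View pics/scene0.png

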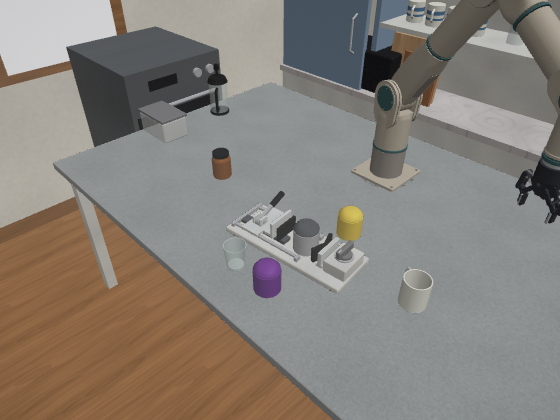

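Top view: the machine runs from (178,194) to (353,240), with the switch box at (193,223), the beaker (grey, dark lid) at (246,216), pad at (279,213) and lever grip at (320,236). Possible mix-ups for the beaker are purple (239,146) and yellow (236,290), which I reject by colour. The bystanders are the tumbler (292,143), mug (107,247) and jar (464,256). I'll crop closer and measure.

```bash
cat > m.py <<'E'
from h import *
im=cv2.imread('pics/top0.png')
cv2.imwrite('pics/c0.png',cv2.resize(im[165:270,165:365],None,fx=4,fy=4,interpolation=cv2.INTER_CUBIC))
for n,u,v,z in [('c1',178,194,30),('c2',347,177,30),('c3',353,240,30),('c4',185,258,30),('beaker lid',246,216,130),('grip',320.5,237,95),('switch',191,223,113),('tumbler',292,143,85),('purple',239,146,100),('yellow',236,290,100)]:
    print(n,np.round(onz('top',u,v,z),1))
E
python3 m.py
```

```text
c1 [667.  289.9  30. ]
c2 [ 705.8 -163.7   30. ]
c3 [ 536.7 -175.4   30. ]
c4 [496.2 271.3  30. ]
beaker lid [598.9 101.4 130. ]
grip [544.9 -84.2  95. ]
switch [584.6 240.4 113. ]
tumbler [789.3 -16.4  85. ]
purple [780.4 119.7 100. ]
yellow [415.7 130.4 100. ]
```

View pics/c0.png

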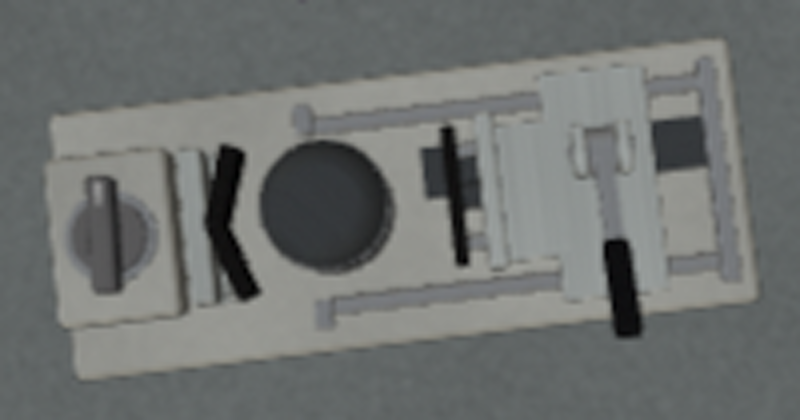

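```bash
cat > m2.py <<'E'
from h import *
P=lambda x,y,z: onz('top',165+(x+.5)/4-.5,165+(y+.5)/4-.5,z)
c=[P(52,116,30),P(725,40,30),P(757,298,30),P(80,380,30)]
print(np.round([np.linalg.norm(c[i]-c[(i+1)%4]) for i in range(4)],1))
o=np.mean(c,0); d=(c[0]-c[1])/2+(c[3]-c[2])/2
w=(c[0]-c[3])+(c[1]-c[2])
yaw=np.arctan2(-d[0],d[1]); yaw2=np.arctan2(w[1],w[0]); print('origin',o,'yaw',yaw,yaw2)
yaw=(yaw*460*2+yaw2*180)/(460*2+180)
R=np.array([[np.cos(yaw),-np.sin(yaw)],[np.sin(yaw),np.cos(yaw)]])
np.savez('mach.npz',o=o[:2],R=R,yaw=yaw)
for n,x,y,z in [('switch',104,235,113),('lid',326,205,130),('padfront',449,195,95),('plate_top+y',478,190,104),('plate -y',500,190,104),('Vapex',230,220,86),('Vapexback',208,222,86),('pin',600,150,66),('gripnear',617,242,86),('gripend',628,335,96)]:
    p=P(x,y,z); print(n,np.round(p,1),'mach',np.round(R.T@(p[:2]-o[:2]),1))
E
python3 m2.py
```

```text
[453.9 174.1 452.5 177.1]
origin [602.79803472  56.12973669  30.        ] yaw 0.10104837208789359 0.10135675199551226
switch [583.7 241.3 113. ] mach [ -0.3 186.1]
lid [599.2 101.1 130. ] mach [ 1.  45.1]
padfront [606.6  25.4  95. ] mach [  0.6 -31. ]
plate_top+y [608.8   6.9 104. ] mach [  1.1 -49.5]
plate -y [608.6  -6.9 104. ] mach [ -0.6 -63.3]
Vapex [593.3 165.7  86. ] mach [  1.6 109.9]
Vapexback [592.3 179.7  86. ] mach [  2. 124.]
pin [636.3 -73.   66. ] mach [  20.3 -131.9]
gripnear [575.4 -81.4  86. ] mach [ -41.1 -134.1]
gripend [516.1 -86.4  96. ] mach [-100.6 -133. ]
```

```bash
cat >> h.py <<'E'
from scipy.spatial.transform import Rotation as Rot
M=np.load('mach.npz') if __import__('os').path.exists('mach.npz') else None
def w(mx,my,z): p=M['R']@np.array([mx,my])+M['o']; return np.array([p[0],p[1],z])
def mach(p): return np.r_[M['R'].T@(np.array(p)[:2]-M['o']),p[2]]
def go(mx,my,z,dyaw=0):   # print tool-frame shift (m) and turn to reach machine point
    s=read_state(); T=Rot.from_euler('xyz',s['tool_rot'])
    d=T.inv().apply(w(mx,my,z)-s['eef_pos'])/1000
    ty=T.as_matrix()[:,0]; yaw=np.arctan2(ty[1],ty[0]); t=float(M['yaw'])+np.pi-dyaw
    print('shift',np.round(d,4),'turn',round(-((t-yaw+np.pi)%(2*np.pi)-np.pi),4))
def st():
    s=read_state(); print('t',round(s['clock'],2),'mach',np.round(mach(s['eef_pos']),1),'F(mach)',np.round(np.r_[M['R'].T@s['force'][:2],s['force'][2]],2),'w',round(s['width'],1),'q7',round(s['qpos'][6],2))
E
python3 -c "
from h import *
st();go(-40,150,231);go(-78,-132,231);print(w(-78,-132,69))"
```

```text
t 0.1 mach [-316.   586.4  230.5] F(mach) [-0.3   0.28  0.59] w 85.4 q7 -0.02
shift [-0.4415 -0.2677 -0.    ] turn -0.4619
shift [-5.332e-01 -5.371e-01  4.000e-04] turn -0.4619
[538.51863781 -83.06853605  69.        ]
```

>>> {"name": "move_arm", "arguments": {"series": [[[-0.05,-0.03,0],-0.1],[[-0.1,-0.06,0],-0.2],[[-0.15,-0.09,0],-0.3],[[-0.2,-0.125,0],-0.4],[[-0.25,-0.16,0],-0.46]], "claw": 1}}

```text
clock: 0.72
eef_pos: [407.5, 367.8, 230.5]
tool_rot: [-3.14, -0.001, -3.04]
force: [0.7, 0.5, 1.1]
width: 85.6
```

```bash
python3 -c "
from h import *
st();go(-60,50,231);go(-78,-132,231)"
```

```text
t 0.72 mach [-162.8  329.8  230.5] F(mach) [0.73 0.41 1.05] w 85.6 q7 0.83
shift [-1.027e-01 -2.799e-01 -1.000e-04] turn 0.0006
shift [-8.460e-02 -4.618e-01  3.000e-04] turn 0.0006
```

>>> {"name": "move_arm", "arguments": {"series": [[[-0.015,-0.055,0],0],[[-0.03,-0.11,0],0],[[-0.045,-0.165,0],0],[[-0.06,-0.22,0],0],[[-0.07,-0.28,0],0]]}}

```text
clock: 1.35
eef_pos: [506.1, 94.9, 230.8]
tool_rot: [-3.14, -0.001, -3.039]
force: [0.3, 0.4, -2.0]
width: 85.3
```

>>> {"name": "move_arm", "arguments": {"series": [[[-0.01,-0.05,0],0],[[-0.015,-0.1,0],0],[[-0.015,-0.15,0],0],[[-0.015,-0.18,0],0],[[-0.015,-0.182,0],0]]}}

```text
clock: 1.98
eef_pos: [539.2, -87.7, 230.7]
tool_rot: [-3.139, -0.002, -3.044]
force: [-0.1, 0.7, -0.8]
width: 85.6
```

```bash
python3 -c "
from h import *
st();T=wristT();go(-78,-132,120);go(-78,-132,69)
im=get_image('wrist');cv2.imwrite('pics/w1.png',im)
for p in [w(20,-132,66),w(-78,-132,88),w(-107,-132,94)]: print(np.round(proj('wrist',p,T),1))
"
```

```text
t 1.98 mach [ -77.7 -136.6  230.7] F(mach) [-0.02  0.74 -0.77] w 85.6 q7 1.75
shift [1.000e-04 4.900e-03 1.106e-01] turn -0.0039
shift [0.     0.0051 0.1616] turn -0.0039
[286.2 289.6]
[286.7 200.1]
[286.8 167.7]
```

View pics/w1.png

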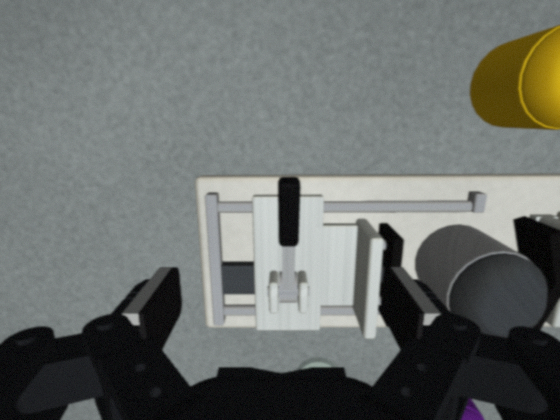

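Wrist view: the lever grip spans (289,178) to (289,245), with the pin at (289,290). That is about 2 px right of the prediction. The fingers are clear on both sides. I'll triangulate the grip against the top view.

```bash
python3 -c "
from h import *
T=wristT()
def tri(a,b):
    (o1,d1),(o2,d2)=a,b
    d1=d1/np.linalg.norm(d1);d2=d2/np.linalg.norm(d2)
    s=np.linalg.lstsq(np.c_[d1,-d2],o2-o1,rcond=None)[0]
    p,q=o1+s[0]*d1,o2+s[1]*d2; return np.round(mach((p+q)/2),1),np.linalg.norm(p-q)
print(tri(ray('top',165+628/4-.4,165+336/4-.4),ray('wrist',289,178,T)))
print(tri(ray('top',165+617/4-.4,165+240/4-.4),ray('wrist',289,245,T)))
print(tri(ray('top',165+600/4-.4,165+150/4-.4),ray('wrist',289.5,285,T)))
for v in (1.5,1.6,1.7):
  a=v-.35; print(v,[np.round(proj('wrist',w(20-r*np.sin(a)-c*np.cos(a),-130.5,66+r*np.cos(a)+0),T)) for r,c in((130,0),(65,0))])
go(-76,-130.5,120);go(-76,-130.5,71)
"
```

```text
(array([-101.6, -129.9,  117.9]), np.float64(3.0477215393998))
(array([ -41.1, -130.4,  102.5]), np.float64(5.248536029742608))
(array([  20.3, -129.2,   58. ]), np.float64(6.595023631161782))
1.5 [array([286., 183.]), array([286., 244.])]
1.6 [array([286., 174.]), array([286., 239.])]
1.7 [array([286., 168.]), array([286., 235.])]
shift [-0.0017  0.0042  0.1107] turn -0.0012
shift [-0.0017  0.0043  0.1597] turn -0.0012
```

>>> {"name": "move_arm", "arguments": {"series": [[[-0.002,0.003,0.05],0],[[-0.004,0.005,0.1],0],[[-0.004,0.005,0.13],0],[[-0.004,0.005,0.15],0],[[-0.004,0.005,0.153],0]]}}

```text
clock: 2.65
eef_pos: [541.5, -78.1, 76.4]
tool_rot: [3.141, -0.005, -3.039]
force: [-0.6, 0.6, -0.5]
width: 85.4
```

```bash
python3 -c "
from h import *
st();go(-74,-130,77)
im=get_image('wrist');cv2.imwrite('pics/w2.png',im)
"
```

```text
t 2.65 mach [ -74.5 -127.4   76.4] F(mach) [-0.52  0.63 -0.47] w 85.4 q7 1.72
shift [-0.0005 -0.0026 -0.0007] turn 0.0014
```

View pics/w2.png

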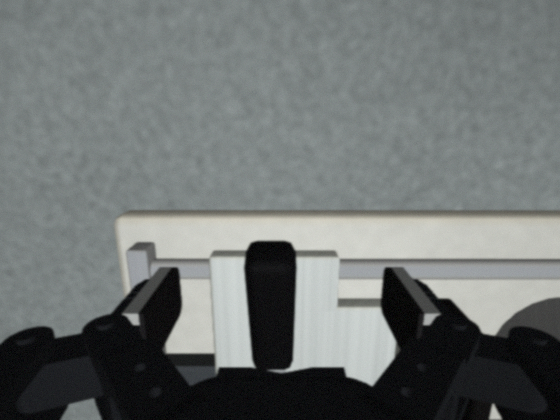

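The fingers straddle the grip. Its centre is at column 271 against the finger middle at 281, so I shift −3.5 mm in y and close.

>>> {"name": "move_arm", "arguments": {"series": [[[0,-0.0035,0],0],[[0,-0.0035,0],0]]}}

```text
clock: 2.95
eef_pos: [543.2, -82.1, 77.9]
tool_rot: [-3.141, -0.001, -3.04]
force: [1.0, 0.6, -0.3]
width: 85.6
```

>>> {"name": "move_arm", "arguments": {"series": [[[0,0,0],0],[[0,0,0],0],[[0,0,0],0],[[0,0,0],0],[[0,0,0],0]], "claw": 0}}

```text
clock: 3.58
eef_pos: [543.0, -81.8, 77.9]
tool_rot: [-3.142, -0.002, -3.039]
force: [-1.3, 0.9, 3.1]
width: 17.2
```

```bash
python3 -c "
from h import *
st()
print(np.round(mach(read_state()['eef_pos']),1))
p=mach(read_state()['eef_pos']);print('grasp lean', np.arctan2(20-p[0],p[2]+19-66),'r',np.hypot(20-p[0],p[2]+19-66))
cv2.imwrite('pics/w3.png',get_image('wrist'))
"
```

```text
t 3.58 mach [ -73.5 -131.2   77.9] F(mach) [-1.24  1.04  3.09] w 17.2 q7 1.72
[ -73.5 -131.2   77.9]
grasp lean 1.2510195976440248 r 98.44602741240674
```

>>> {"name": "move_arm", "arguments": {"series": [[[-0.0057,0,-0.0136],0],[[-0.0134,0,-0.0262],0],[[-0.0228,0,-0.0375],0],[[-0.0339,0,-0.0473],0],[[-0.0339,0,-0.0473],0]]}}

```text
clock: 4.25
eef_pos: [573.8, -78.6, 124.0]
tool_rot: [3.141, -0.008, -3.04]
force: [-5.3, 0.5, -0.4]
width: 17.1
```

```bash
python3 -c "
from h import *
st();a=.65;go(20-98.5*np.sin(a),-131,47+98.5*np.cos(a));a=-.25;go(20-98.5*np.sin(a),-131,47+98.5*np.cos(a))
"
```

```text
t 4.25 mach [ -42.4 -131.1  124. ] F(mach) [-5.19  1.01 -0.36] w 17.1 q7 1.72
shift [-0.0028  0.0001 -0.0014] turn 0.0009
shift [-0.0866  0.0001 -0.0191] turn 0.0009
```

>>> {"name": "move_arm", "arguments": {"series": [[[-0.0152,0,-0.0094],0],[[-0.0333,0,-0.0171],0],[[-0.0526,0,-0.021],0],[[-0.0722,0,-0.021],0],[[-0.0868,0,-0.0184],0]]}}

```text
clock: 4.88
eef_pos: [659.0, -69.9, 142.1]
tool_rot: [3.141, -0.012, -3.04]
force: [-4.0, 1.1, 5.9]
width: 16.9
```

```bash
python3 -c "
from h import *
st();cv2.imwrite('pics/t2.png',cv2.resize(get_image('top')[165:270,165:365],None,fx=4,fy=4,interpolation=cv2.INTER_CUBIC));cv2.imwrite('pics/w4.png',get_image('wrist'))
st()"
```

```text
t 4.88 mach [  43.2 -131.1  142.1] F(mach) [-3.9   1.49  5.94] w 16.9 q7 1.7
t 4.97 mach [  44.5 -131.1  141.8] F(mach) [-2.84  1.    3.4 ] w 17.3 q7 1.7
```

View pics/w4.png

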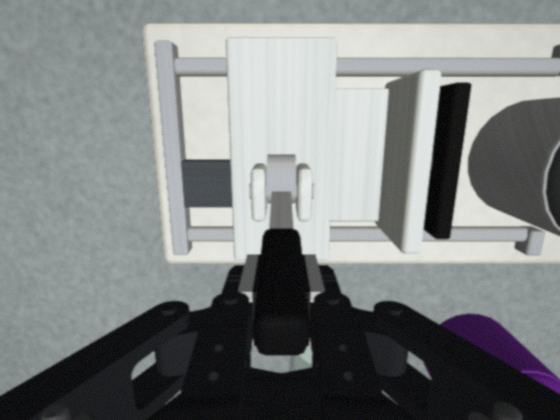

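The lever stands up between the fingers, held at about (280,290). The jaw plate is at (415,160) and the pad at (450,160). Next I push the jaw along +y.

>>> {"name": "move_arm", "arguments": {"series": [[[0,0.006,0],0],[[0,0.012,0],0],[[0,0.018,0],0],[[0,0.024,0],0],[[0,0.027,0],0]]}}

```text
clock: 5.6
eef_pos: [657.6, -47.0, 141.9]
tool_rot: [-3.137, -0.008, -3.041]
force: [-0.9, -7.1, -0.3]
width: 16.8
```

```bash
python3 -c "
from h import *
st()"
```

```text
t 5.6 mach [  44.2 -108.2  141.9] F(mach) [-1.61 -6.99 -0.25] w 16.8 q7 1.67
```

>>> {"name": "move_arm", "arguments": {"series": [[[0,0.003,0],0],[[0,0.006,0],0],[[0,0.009,0],0],[[0,0.012,0],0],[[0,0.013,0],0]]}}

```text
clock: 6.22
eef_pos: [656.5, -37.6, 142.0]
tool_rot: [-3.133, -0.008, -3.043]
force: [-1.0, -6.2, -0.2]
width: 17.0
```

```bash
python3 -c "
from h import *
st();cv2.imwrite('pics/w5.png',get_image('wrist'))
for i in range(3):
  get_image('top');st()"
```

```text
t 6.22 mach [ 44.  -98.6 142. ] F(mach) [-1.64 -6.04 -0.25] w 17.0 q7 1.65
t 6.33 mach [ 44.  -98.5 142. ] F(mach) [-1.64 -6.62  0.92] w 17.0 q7 1.65
t 6.38 mach [ 44.  -98.6 142. ] F(mach) [-2.23 -6.09  0.68] w 17.3 q7 1.65
t 6.42 mach [ 44.  -98.5 142. ] F(mach) [-2.41 -6.64  0.24] w 17.0 q7 1.65
```

View pics/w5.png

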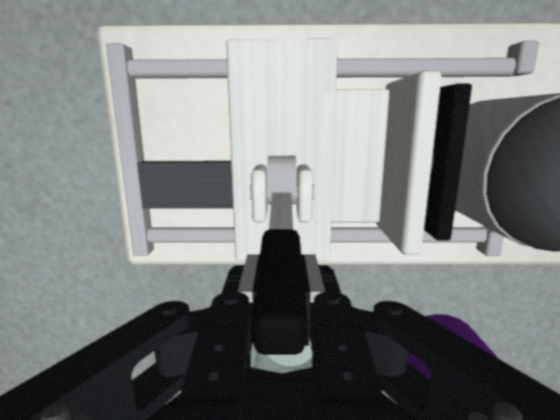

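>>> {"name": "move_arm", "arguments": {"series": [[[0,0.005,0],0],[[0,0.008,0],0],[[0,0.011,0],0],[[0,0.014,0],0],[[0,0.015,0],0]]}}

```text
clock: 7.05
eef_pos: [655.4, -27.4, 142.0]
tool_rot: [-3.127, -0.006, -3.046]
force: [-0.8, -10.3, -0.7]
width: 17.0
```

```bash
python3 -c "
from h import *
st();cv2.imwrite('pics/w6.png',get_image('wrist'))
for i in range(3):
  get_image('top');st()"
```

```text
t 7.05 mach [ 43.9 -88.4 142. ] F(mach) [ -1.82 -10.19  -0.69] w 17.0 q7 1.63
t 7.15 mach [ 43.9 -88.3 142. ] F(mach) [-0.93 -9.36 -0.36] w 17.3 q7 1.63
t 7.2 mach [ 43.9 -88.3 142. ] F(mach) [-1.3  -8.16 -0.24] w 17.0 q7 1.63
t 7.25 mach [ 43.9 -88.3 142. ] F(mach) [-1.14 -8.75  0.38] w 17.1 q7 1.63
```

>>> {"name": "move_arm", "arguments": {"series": [[[0,0.004,0],0],[[0,0.005,0],0],[[0,0.006,0],0],[[0,0.007,0],0],[[0,0.007,0],0]]}}

```text
clock: 7.88
eef_pos: [655.0, -25.1, 142.0]
tool_rot: [-3.122, -0.005, -3.049]
force: [0.0, -10.3, -0.6]
width: 17.5
```

```bash
python3 -c "
from h import *
st();cv2.imwrite('pics/w7.png',get_image('wrist'))
for i in range(3):
  cv2.imwrite('pics/t3.png',get_image('top'));st()"
```

```text
t 7.88 mach [ 43.8 -86.1 142. ] F(mach) [ -1.   -10.26  -0.58] w 17.5 q7 1.62
t 7.97 mach [ 43.8 -86.1 142.1] F(mach) [-2.66 -9.98 -0.79] w 17.4 q7 1.62
t 8.03 mach [ 43.7 -86.1 142. ] F(mach) [-1.61 -9.86 -0.49] w 17.2 q7 1.62
t 8.07 mach [ 43.8 -86.1 142. ] F(mach) [ -1.27 -10.69   0.53] w 17.1 q7 1.62
```

```bash
python3 -c "
from h import *
a=cv2.imread('pics/w7.png');b=cv2.imread('pics/t3.png')
a=cv2.resize(a[0:300,330:560],None,fx=1.9,fy=1.9);b=cv2.resize(b[180:262,170:260],None,fx=3.8,fy=3.8)
c=np.zeros((570,790,3),np.uint8);c[:a.shape[0],:a.shape[1]]=a[:570];c[:b.shape[0],445:445+b.shape[1]]=b[:570];cv2.imwrite('pics/mo.png',c)
"
```

```text
(no output)
```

View pics/mo.png

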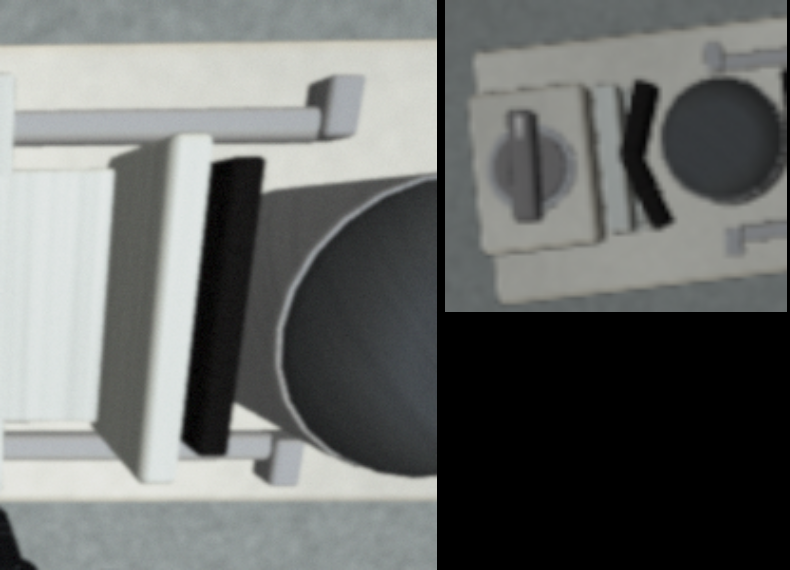

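Left panel is the wrist view, with the pad near the beaker. Right panel is the top view: the beaker lid is at crop (722,140) and still shows a gap to the V. I'll track the lid in the top view.

```bash
cat > tr.py <<'E'
from h import *
def lid(im):
    s=im[190:245,222:264].astype(int); g=s.max(2)  # dark lid in white surroundings
    m=((g<95)).astype(np.uint8); n,l,stt,cen=cv2.connectedComponentsWithStats(cv2.morphologyEx(m,cv2.MORPH_OPEN,np.ones((7,7),np.uint8)))
    i=1+np.argmax(stt[1:,4]); c=max(cv2.findContours((l==i).astype(np.uint8),0,1)[0],key=cv2.contourArea)
    (x,y),r=cv2.minEnclosingCircle(c); 
    return cen[i][0]+222,cen[i][1]+190,r,stt[i].tolist()
def show(im):
    u,v,r,s=lid(im); print('lid',round(u,2),round(v,2),round(r,1),s,np.round(mach(onz('top',u,v,130)),1))
if __name__=='__main__':
    show(cv2.imread('pics/top0.png'));show(cv2.imread('pics/t3.png'))
E
python3 tr.py
```

```text
lid 246.14 216.15 17.2 [8, 10, 33, 33, 872] [  0.3  45.1 130. ]
lid 244.59 216.43 18.9 [5, 11, 37, 32, 934] [1.0e-01 4.9e+01 1.3e+02]
```

```bash
cat > tr.py <<'E'
from h import *
up=lambda a: cv2.resize(a,None,fx=8,fy=8,interpolation=cv2.INTER_CUBIC)
t0=up(cv2.imread('pics/top0.png'))[196*8:238*8,228*8:256*8]  # beaker lid at the start
def show(im):
    r=cv2.matchTemplate(up(im)[192*8:242*8,214*8:258*8],t0,cv2.TM_CCOEFF_NORMED); _,s,_,(x,y)=cv2.minMaxLoc(r)
    du,dv=x/8+214-228,y/8+192-196
    print('lid shift px',du,dv,'score',round(s,3),'y',np.round(mach(onz('top',246.14+du,216.15+dv,130)),1))
if __name__=='__main__':
    show(cv2.imread('pics/top0.png'));show(cv2.imread('pics/t3.png')); st()
E
python3 tr.py
```

```text
lid shift px 0.0 0.0 score 1.0 y [  0.3  45.1 130. ]
lid shift px -2.0 0.25 score 0.923 y [  0.3  50.1 130. ]
t 8.07 mach [ 43.8 -86.1 142. ] F(mach) [ -1.27 -10.69   0.53] w 17.1 q7 1.62
```

>>> {"name": "move_arm", "arguments": {"series": [[[0,0.006,0],0],[[0,0.007,0],0],[[0,0.008,0],0],[[0,0.008,0],0]]}}

```text
clock: 8.57
eef_pos: [654.6, -21.9, 142.1]
tool_rot: [-3.118, -0.004, -3.052]
force: [-0.9, -10.1, 1.0]
width: 16.7
```

```bash
python3 -c "
from tr import *
st();show(get_image('top'));st();st();get_image('top');st()"
```

```text
t 8.57 mach [ 43.6 -82.9 142.1] F(mach) [-1.9  -9.98  1.05] w 16.7 q7 1.61
lid shift px -2.625 0.375 score 0.852 y [  0.2  51.7 130. ]
t 8.62 mach [ 43.6 -82.8 142.1] F(mach) [-1.63 -9.26  0.7 ] w 17.1 q7 1.61
t 8.62 mach [ 43.6 -82.8 142.1] F(mach) [-1.63 -9.26  0.7 ] w 17.1 q7 1.61
t 8.68 mach [ 43.6 -82.8 142.1] F(mach) [-0.59 -9.77  0.49] w 17.4 q7 1.61
```

>>> {"name": "move_arm", "arguments": {"series": [[[0,0.006,0],0],[[0,0.007,0],0],[[0,0.008,0],0],[[0,0.008,0],0]]}}

```text
clock: 9.18
eef_pos: [654.1, -18.7, 142.2]
tool_rot: [-3.113, -0.004, -3.055]
force: [-0.7, -10.4, 0.9]
width: 17.1
```

```bash
python3 -c "
from tr import *
st();show(get_image('top'));st();get_image('top');st()"
```

```text
t 9.18 mach [ 43.5 -79.6 142.2] F(mach) [ -1.71 -10.27   0.89] w 17.1 q7 1.59
lid shift px -2.625 0.625 score 0.759 y [ -0.5  51.8 130. ]
t 9.22 mach [ 43.5 -79.6 142.1] F(mach) [-2.23 -9.77  0.71] w 17.2 q7 1.59
t 9.28 mach [ 43.5 -79.6 142.1] F(mach) [-2.38 -9.68  0.37] w 17.3 q7 1.59
```

```bash
cat > tr2.py <<'E'
from h import *
def show(im):
    g=cv2.resize(cv2.cvtColor(im[190:245,215:270],cv2.COLOR_BGR2GRAY),None,fx=8,fy=8,interpolation=cv2.INTER_CUBIC)
    c=cv2.HoughCircles(g,cv2.HOUGH_GRADIENT_ALT,1.5,400,param1=200,param2=.5,minRadius=105,maxRadius=150)
    if c is None: print('none'); return
    x,y,r=c[0][0]; u,v=215+(x+.5)/8-.5,190+(y+.5)/8-.5
    print('circle',round(u,2),round(v,2),'r',round(r/8,2),np.round(mach(onz('top',u,v,130)),1))
if __name__=='__main__':
    for f in('top0','t3'): show(cv2.imread(f'pics/{f}.png'))
    im=get_image('top'); cv2.imwrite('pics/t4.png',im); show(im); st(); go(43.5,-79.6,142.1)
    for f in('top0','t3','t4'): print(cv2.imread(f'pics/{f}.png').max(2)[216,216:236])
E
python3 tr2.py
```

```text
none
none
none
t 9.32 mach [ 43.5 -79.6 142.2] F(mach) [ -1.66 -10.38   1.28] w 17.7 q7 1.59
shift [-0.      0.      0.0001] turn -0.0143
[ 91  23  17  19  17  12   8  60 120 149 149 149 148 123  66  56  58  59
  59  59]
[ 94  25  19  20  19  13   5  61 123 153 127  65  57  60  61  60  61  61
  60  61]
[94 23 18 19 19 13  9 45 62 56 57 61 61 60 61 61 61 60 60 61]
```

>>> {"name": "move_arm", "arguments": {"series": [[[0,0.006,0],-0.014],[[0,0.007,0],-0.014],[[0,0.008,0],-0.014],[[0,0.008,0],-0.014]]}}

```text
clock: 9.82
eef_pos: [653.8, -15.5, 142.2]
tool_rot: [-3.109, -0.003, -3.045]
force: [-0.5, -11.1, 0.2]
width: 16.9
```

```bash
python3 -c "
from h import *
st();print(get_image('top').max(2)[216,216:236]);st();get_image('top');st();get_image('top');st()"
```

```text
t 9.82 mach [ 43.5 -76.4 142.2] F(mach) [ -1.62 -11.02   0.24] w 16.9 q7 1.59
[94 25 21 17 18 13 22 44 55 58 61 61 60 61 61 60 59 60 61 61]
t 9.88 mach [ 43.5 -76.4 142.2] F(mach) [ -1.78 -11.06   0.74] w 17.1 q7 1.59
t 9.93 mach [ 43.5 -76.4 142.2] F(mach) [ -2.33 -10.45   0.67] w 16.9 q7 1.59
t 9.97 mach [ 43.5 -76.4 142.2] F(mach) [ -1.52 -10.89   0.05] w 17.3 q7 1.59
```

>>> {"name": "move_arm", "arguments": {"series": [[[0,0.006,0],0],[[0,0.007,0],0],[[0,0.0075,0],0],[[0,0.0075,0],0]]}}

```text
clock: 10.48
eef_pos: [653.4, -12.9, 142.2]
tool_rot: [-3.104, -0.002, -3.049]
force: [0.1, -10.6, 1.3]
width: 17.2
```

```bash
python3 -c "
from h import *
st();im=get_image('top');cv2.imwrite('pics/t5.png',im);print(im.max(2)[216,216:236]);st();get_image('top');st();get_image('top');st()"
```

```text
t 10.47 mach [ 43.3 -73.8 142.2] F(mach) [ -1.   -10.55   1.33] w 17.2 q7 1.58
[94 23 19 17 19 26 43 56 59 60 60 60 61 61 61 61 61 61 61 61]
t 10.53 mach [ 43.3 -73.8 142.2] F(mach) [ -1.3  -11.09   0.58] w 17.3 q7 1.58
t 10.57 mach [ 43.3 -73.7 142.2] F(mach) [ -1.75 -10.83   0.11] w 17.1 q7 1.58
t 10.62 mach [ 43.4 -73.8 142.2] F(mach) [ -1.64 -11.77   0.88] w 17.6 q7 1.58
```

>>> {"name": "move_arm", "arguments": {"series": [[[0,0.006,0],0],[[0,0.007,0],0],[[0,0.007,0],0],[[0,0.007,0],0]]}}

```text
clock: 11.12
eef_pos: [652.9, -10.7, 142.2]
tool_rot: [-3.1, -0.001, -3.054]
force: [-1.6, -11.8, 1.3]
width: 17.0
```

```bash
python3 -c "
from h import *
st();im=get_image('top');cv2.imwrite('pics/t6.png',im);print(im.max(2)[216,216:236]);st();get_image('top');st();get_image('top');st()"
```

```text
t 11.12 mach [ 43.1 -71.5 142.2] F(mach) [ -2.74 -11.55   1.3 ] w 17.0 q7 1.57
[94 25 20 20 24 40 54 59 60 61 60 60 60 60 60 61 61 61 61 61]
t 11.18 mach [ 43.1 -71.5 142.2] F(mach) [ -1.73 -10.48   1.31] w 16.9 q7 1.57
t 11.22 mach [ 43.2 -71.5 142.3] F(mach) [ -1.21 -11.01   0.79] w 17.6 q7 1.57
t 11.28 mach [ 43.2 -71.5 142.2] F(mach) [-1.72 -9.96  0.76] w 17.1 q7 1.57
```

>>> {"name": "move_arm", "arguments": {"series": [[[0,0.006,0],0],[[0,0.006,0],0],[[0,0.006,0],0]]}}

```text
clock: 11.65
eef_pos: [652.6, -9.3, 142.3]
tool_rot: [-3.096, 0.0, -3.058]
force: [-0.6, -11.4, 1.9]
width: 17.4
```

```bash
python3 -c "
from h import *
st();im=get_image('top');cv2.imwrite('pics/t7.png',im);print(im.max(2)[216,216:236]);st();get_image('top');st();get_image('top');st()"
```

```text
t 11.65 mach [ 43.  -70.1 142.3] F(mach) [ -1.75 -11.3    1.9 ] w 17.4 q7 1.56
[93 24 19 19 38 56 56 58 61 61 61 61 60 60 59 61 61 61 61 61]
t 11.7 mach [ 42.9 -70.1 142.3] F(mach) [ -2.43 -10.44   0.97] w 17.0 q7 1.56
t 11.75 mach [ 42.9 -70.2 142.3] F(mach) [ -1.91 -10.4    1.3 ] w 17.2 q7 1.56
t 11.8 mach [ 42.9 -70.1 142.3] F(mach) [ -2.21 -11.23   0.5 ] w 17.1 q7 1.56
```

>>> {"name": "move_arm", "arguments": {"series": [[[0,0.006,0],-0.017],[[0,0.007,0],-0.017],[[0,0.007,0],-0.017],[[0,0.007,0],-0.017]]}}

```text
clock: 12.3
eef_pos: [652.5, -8.1, 142.3]
tool_rot: [-3.091, 0.001, -3.047]
force: [-0.1, -12.8, 0.7]
width: 17.1
```

```bash
python3 -c "
from h import *
st();im=get_image('top');cv2.imwrite('pics/t8.png',im);print(im.max(2)[216,214:236]);st();cv2.imwrite('pics/w8.png',get_image('wrist'));st();b=get_image('scene');cv2.imwrite('pics/s8.png',b);st()
a=cv2.resize(im[180:262,170:300],None,fx=4,fy=4,interpolation=cv2.INTER_CUBIC);b=cv2.resize(b[200:285,225:375],None,fx=3,fy=3,interpolation=cv2.INTER_CUBIC)
e=cv2.resize(cv2.imread('pics/w8.png')[0:270,330:560],None,fx=1.1,fy=1.1)
c=np.zeros((590,790,3),np.uint8);c[:328,:520]=a;c[330:330+255,:450]=b;c[0:297,525:778]=e[:,:253];cv2.imwrite('pics/mo2.png',c)"
```

```text
t 12.3 mach [ 42.9 -69.  142.3] F(mach) [ -1.35 -12.77   0.73] w 17.1 q7 1.57
[153 141  94  23  19  19  39  55  56  59  60  61  60  60  60  60  59  61
  61  61  61  62]
t 12.35 mach [ 43.  -68.9 142.3] F(mach) [ -1.98 -13.52   1.18] w 17.1 q7 1.57
t 12.4 mach [ 43.  -68.9 142.3] F(mach) [ -1.54 -13.68   0.3 ] w 17.0 q7 1.57
t 12.45 mach [ 43.  -68.9 142.3] F(mach) [ -1.14 -12.63   0.27] w 17.1 q7 1.57
```

View pics/mo2.png

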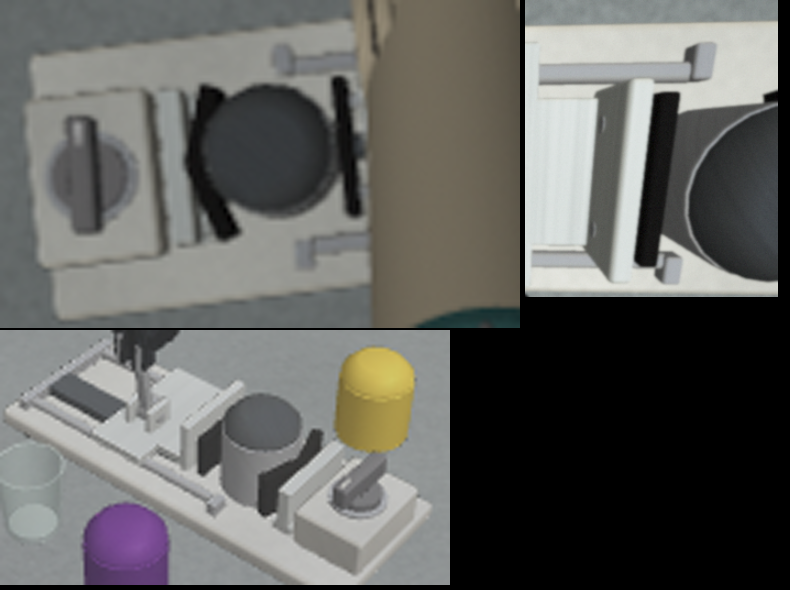

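Scene inset: the beaker is upright against the V, with the pad on its other side. The lid edge has stopped moving and the force is up to 13 N. I'll check pad compression in the wrist pictures (pad position relative to plate).

```bash
python3 -c "
from h import *
for f in ('w4','w5','w7','w8'):
    g=cv2.imread(f'pics/{f}.png').max(2).astype(int); o=[]
    for r in (120,130,140,150,160):
        x=g[r]; k=x[400:500]; b=400+np.where(k<25)[0]; L,R=b.min(),b.max()
        sub=lambda i,j: i+(x[i]-35)/(x[i]-x[j])*(j-i)
        # plate right edge: bright plate -> dark; plate left edge
        p=380+np.argmax(np.abs(np.diff(x[380:L+3]))) ; pl=int(380+np.argmax(np.diff(x[380:L])))
        o.append((pl,L,R,round(sub(R+1,R),1)))
    print(f,o)
"
```

```text
w4 [(413, np.int64(438), np.int64(462), np.float64(466.0)), (413, np.int64(437), np.int64(461), np.float64(465.3)), (412, np.int64(436), np.int64(461), np.float64(461.4)), (411, np.int64(435), np.int64(458), np.float64(459.9)), (410, np.int64(434), np.int64(455), np.float64(459.3))]
w5 [(413, np.int64(438), np.int64(462), np.float64(468.0)), (413, np.int64(437), np.int64(463), np.float64(464.5)), (412, np.int64(436), np.int64(462), np.float64(463.3)), (410, np.int64(435), np.int64(461), np.float64(462.1)), (410, np.int64(435), np.int64(458), np.float64(469.0))]
w7 [(415, np.int64(439), np.int64(463), np.float64(463.7)), (414, np.int64(438), np.int64(461), np.float64(462.5)), (413, np.int64(437), np.int64(460), np.float64(461.0)), (412, np.int64(436), np.int64(457), np.float64(458.9)), (411, np.int64(435), np.int64(457), np.float64(458.8))]
w8 [(419, np.int64(445), np.int64(464), np.float64(466.2)), (419, np.int64(443), np.int64(462), np.float64(466.3)), (417, np.int64(442), np.int64(461), np.float64(462.8)), (416, np.int64(441), np.int64(460), np.float64(461.6)), (415, np.int64(439), np.int64(457), np.float64(460.2))]
```

>>> {"name": "move_arm", "arguments": {"series": [[[0,0.006,0],0],[[0,0.0067,0],0],[[0,0.0067,0],0]]}}

```text
clock: 12.82
eef_pos: [652.3, -7.6, 142.4]
tool_rot: [-3.086, 0.002, -3.052]
force: [0.1, -14.1, 1.0]
width: 17.4
```

```bash
python3 -c "
from h import *
st();im=get_image('top');print(im.max(2)[216,214:226]);st();cv2.imwrite('pics/w9.png',get_image('wrist'));st()
for f in ('w4','w5','w7','w8','w9'):
    g=cv2.imread(f'pics/{f}.png').max(2).astype(int); o=[]
    for r in range(110,165,3):
        x=g[r]; b=400+np.where(x[400:500]<25)[0]; L=b.min(); d=np.diff(x[380:L]); a=380+np.argmax(d)
        i=L
        while x[i]<40: i+=1
        R=i-(x[i]-40)/(x[i]-x[i-1])
        e=L
        while x[e]<90: e-=1
        E=e+(x[e]-90)/(x[e]-x[e+1]); o.append(R-E)
    print(f,round(np.median(o),2),np.round(np.percentile(o,[25,75]),1))
p=mach(read_state()['eef_pos']);print('lean',np.arctan2(20-p[0],p[2]+19-66),'r',np.hypot(20-p[0],p[2]+19-66))
"
```

```text
t 12.82 mach [ 42.8 -68.4 142.4] F(mach) [ -1.36 -13.99   1.01] w 17.4 q7 1.56
[153 141  94  23  19  19  39  55  56  59  60  61]
t 12.88 mach [ 42.8 -68.4 142.3] F(mach) [ -1.6  -13.31   0.51] w 17.4 q7 1.56
t 12.93 mach [ 42.8 -68.4 142.3] F(mach) [ -1.54 -13.9    0.32] w 17.3 q7 1.56
w4 27.74 [27.2 28. ]
w5 29.3 [29.  29.6]
w7 26.28 [26.1 26.6]
w8 22.77 [22.5 23. ]
w9 21.87 [21.7 22.1]
lean -0.2347510358151094 r 98.01012434821502
```

```bash
cat > arc.py <<'E'
from h import *
import sys
y=float(sys.argv[1]); r=98.3
st()
for a in map(float,sys.argv[2:]): print(a,end=' '); go(20-r*np.sin(a),y,47+r*np.cos(a))
E
python3 arc.py -67.4 -.05 .15 .35 .5 .65
```

```text
t 12.93 mach [ 42.8 -68.4 142.3] F(mach) [ -1.54 -13.9    0.32] w 17.3 q7 1.56
-0.05 shift [ 0.0179  0.0006 -0.0029] turn -0.012
0.15 shift [ 0.0375  0.0004 -0.002 ] turn -0.012
0.35 shift [0.0565 0.0004 0.0028] turn -0.012
0.5 shift [0.0699 0.0006 0.0089] turn -0.012
0.65 shift [0.0823 0.0009 0.0169] turn -0.012
```

>>> {"name": "move_arm", "arguments": {"series": [[[0.018,0.0025,-0.0029],-0.012],[[0.0375,0.0023,-0.002],-0.012],[[0.0565,0.0023,0.0028],-0.012],[[0.07,0.0025,0.009],-0.012],[[0.0823,0.0028,0.017],-0.012]]}}

```text
clock: 13.55
eef_pos: [579.0, -15.6, 130.4]
tool_rot: [-3.083, 0.022, -3.042]
force: [0.5, -10.4, 14.3]
width: 17.0
```

```bash
python3 arc.py -68.4 .65 .8 .95 1.1 1.25 1.32
```

```text
t 13.55 mach [-31.  -69.  130.4] F(mach) [ -0.59 -10.41  14.34] w 17.0 q7 1.55
0.65 shift [0.0086 0.0008 0.0049] turn -0.0019
0.8 shift [0.0199 0.0014 0.0144] turn -0.0019
0.95 shift [0.0296 0.002  0.0255] turn -0.0019
1.1 shift [0.0375 0.0027 0.0379] turn -0.0019
1.25 shift [0.0435 0.0035 0.0513] turn -0.0019
1.32 shift [0.0456 0.0039 0.0578] turn -0.0019
```

>>> {"name": "move_arm", "arguments": {"series": [[[0.0095,0.0035,0.01],0],[[0.02,0.0042,0.02],0],[[0.0296,0.0047,0.031],0],[[0.0375,0.0053,0.044],0],[[0.0435,0.006,0.056],0]]}}

```text
clock: 14.18
eef_pos: [540.5, -20.3, 75.6]
tool_rot: [-3.079, 0.032, -3.044]
force: [1.2, -7.3, 13.2]
width: 16.9
```

```bash
python3 arc.py -68.4 1.25 1.32; python3 -c "
from h import *
p=mach(read_state()['eef_pos']);print('lean',np.arctan2(20-p[0],p[2]+19-66),'r',np.hypot(20-p[0],p[2]+19-66))
print(get_image('top').max(2)[216,214:226])"
```

```text
t 14.18 mach [-69.7 -69.7  75.6] F(mach) [ 0.46 -7.4  13.15] w 16.9 q7 1.53
1.25 shift [ 0.0035  0.0012 -0.0026] turn -0.0036
1.32 shift [0.0057 0.0016 0.004 ] turn -0.0036
lean 1.2618045585193294 r 94.15728405562433
[153 141  94  23  19  18  40  56  57  59  60  60]
```

>>> {"name": "move_arm", "arguments": {"series": [[[0.001,0.0035,0.005],0],[[0.001,0.0035,0.009],0],[[0.001,0.0035,0.011],0],[[0.001,0.0035,0.011],0]]}}

```text
clock: 14.72
eef_pos: [538.3, -20.7, 64.2]
tool_rot: [-3.076, 0.031, -3.047]
force: [-7.3, -7.0, 11.5]
width: 17.4
```

```bash
python3 -c "
from h import *
st();p=mach(read_state()['eef_pos']);print('lean',np.arctan2(20-p[0],p[2]+19-66),'r',np.hypot(20-p[0],p[2]+19-66))
im=get_image('wrist')
cv2.imwrite('pics/w10.png',im)"
```

```text
t 14.72 mach [-72.  -70.   64.2] F(mach) [-7.99 -6.23 11.54] w 17.4 q7 1.52
lean 1.385363593938293 r 93.55953748399494
```

>>> {"name": "move_arm", "arguments": {"series": [[[0,0,0],0],[[0,0,0],0],[[0,0,0],0],[[0,0,0],0],[[0,0,0],0]], "claw": 1}}

```text
clock: 15.4
eef_pos: [538.3, -20.5, 64.1]
tool_rot: [-3.076, 0.031, -3.047]
force: [-0.7, -0.5, -0.2]
width: 85.4
```

```bash
python3 -c "
from h import *
st();go(-78,-70,200)"
```

```text
t 15.4 mach [-71.9 -69.8  64.1] F(mach) [-0.78 -0.43 -0.21] w 85.4 q7 1.52
shift [ 0.0019 -0.0092 -0.1357] turn -0.0064
```

>>> {"name": "move_arm", "arguments": {"series": [[[0.0005,-0.0027,-0.04],0],[[0.001,-0.006,-0.09],0],[[0.002,-0.009,-0.136],0],[[0.002,-0.009,-0.136],0]]}}

```text
clock: 15.9
eef_pos: [534.5, -21.2, 203.8]
tool_rot: [-3.076, 0.039, -3.047]
force: [-0.1, 0.9, -0.2]
width: 85.4
```

```bash
python3 -c "
from h import *
st();T=wristT();im=get_image('wrist');cv2.imwrite('pics/w11.png',im)
t=get_image('top');cv2.imwrite('pics/t11.png',t);print(t.max(2)[216,214:226])
a=cv2.resize(t[175:262,170:350],None,fx=3,fy=3,interpolation=cv2.INTER_CUBIC)
c=np.zeros((590,790,3),np.uint8);c[:261,:540]=a;c[265:265+320,:560]=im[:320];cv2.imwrite('pics/mo3.png',c)
go(-20,100,200);go(0,186.5,160)
for p in [w(20,-70,66),w(-78,-70,88),w(-107,-70,94)]: print(np.round(proj('wrist',p,T),1))"
```

```text
t 15.9 mach [-75.7 -70.  203.8] F(mach) [-0.02  0.92 -0.22] w 85.4 q7 1.55
[151 139  92  23  18  18  39  55  56  59  60  60]
shift [-0.0571  0.1699 -0.0089] turn -0.0064
shift [-0.0752  0.259   0.026 ] turn -0.0064
[291.4 294.5]
[290.5 200.1]
[290.2 164.6]
```

View pics/mo3.png

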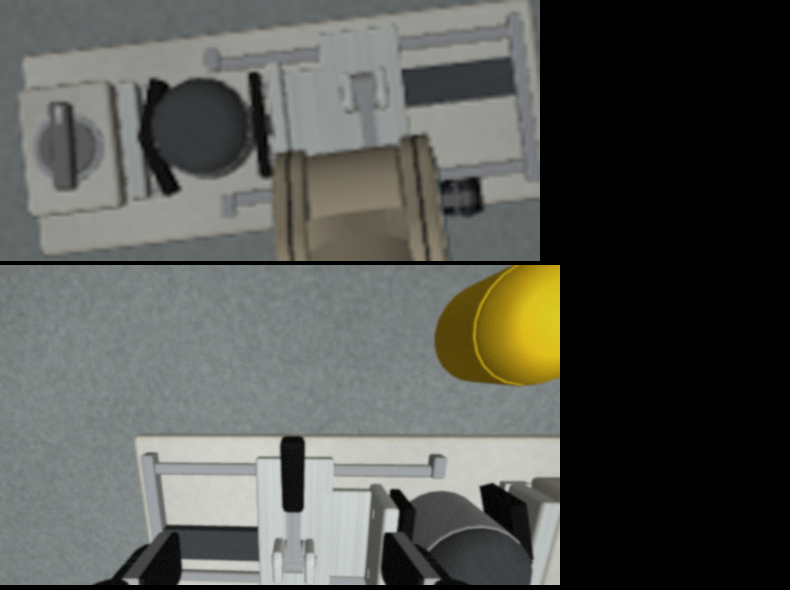

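Top and wrist crops: the lever is down at (292,437)–(292,510), the beaker is against the V and the pad touches it. I'll compare the pad-to-plate distance with the start picture.

```bash
python3 -c "
from h import *
def meas(f,u0,u1,rows):
    g=cv2.imread(f).max(2).astype(float); o=[];q=[]
    for r in rows:
        x=g[r,u0:u1]; k=int(np.argmin(x)); base=60
        j=k
        while x[j]<85: j+=1
        R=j-(x[j]-85)/(x[j]-x[j-1]); i=k
        while x[i]<40 and i>0: i-=1
        L=i+(x[i]-40)/(x[i]-x[i+1]); m=j+int(np.argmax(x[j:j+6])); 
        o.append((L+u0,R+u0)); q.append(x[k-4:k+8])
    return np.array(o),np.array(q)
for f,a,b,rows in (('pics/top0.png',268,292,range(199,229,3)),('pics/t11.png',250,268,range(201,222,3))):
    g=cv2.imread(f).max(2)
    for r in rows: print(f[5:9],r,g[r,a:b])
"
```

```text
top0 199 [152 153 151 151 152 154 130  65  18  19  55 118 148 144 143 136 141 152
 152 143 135 147 147 145]
top0 202 [151 134  87  58  58  58  54  39  18  17  27  88 126 126 126 117 128 152
 151 147 124 123 149 145]
top0 205 [152 143 105  59  58  58  59  48  24  18  16  31  50  58  59  62 116 155
 152 152 138 130 149 147]
top0 208 [149 150 121  59  59  58  58  52  31  16  17  25  46  59  60  60  95 138
 151 152 143 133 144 148]
top0 211 [150 151 134  87  58  59  59  59  46  19  18  17  34  48  49  51  58 112
 152 153 150 129 128 150]
top0 214 [150 150 143 116  86  93  97 104  86  40  18  18  31  51  58  59  58 116
 157 153 154 141 133 150]
top0 217 [148 147 148 149 150 149 149 151 130  73  20  18  24  72 109 116 114 116
 136 153 154 146 137 147]
top0 220 [150 150 150 150 151 151 151 152 151 118  19  17  18 105 154 155 154 139
 135 155 155 152 134 132]
top0 223 [147 148 149 150 150 151 152 151 152 124  49  18  19  68 108 121 119 113
 134 154 155 157 145 138]
top0 226 [148 148 148 148 148 148 150 152 153 132  72  18  18  41  93 123 122 118
 116 135 155 156 149 132]
t11. 201 [153 153 121  27  19  18  49 114 145 143 154 153 145 113 112 149 150 147]
t11. 204 [152 152 128  66  17  20  38  93 121 134 156 154 153 128 110 143 150 148]
t11. 207 [106 145 136  88  19  18  16  45 103 142 152 154 155 143 115 127 150 149]
t11. 210 [ 37  61  87  72  27  19  18  26 107 144 141 153 154 147 115 115 151 150]
t11. 213 [ 38  36  46  51  28  18  18  17  54  81 122 156 154 154 130 106 139 152]
t11. 216 [ 40  38  46  50  34  18  17  14  39  59  95 140 155 156 145 118 129 152]
t11. 219 [ 41  38  61  71  41  21  17  18  20  55  79 118 155 155 149 117 115 153]
```

>>> {"name": "move_arm", "arguments": {"series": [[[-0.012,0.035,-0.002],-0.006],[[-0.025,0.075,-0.003],-0.006],[[-0.038,0.115,-0.006],-0.006],[[-0.05,0.15,-0.008],-0.006],[[-0.057,0.17,-0.009],-0.006]]}}

```text
clock: 16.62
eef_pos: [571.9, 155.8, 198.2]
tool_rot: [-3.076, 0.028, -3.038]
force: [0.8, -0.1, -0.3]
width: 85.4
```

```bash
python3 -c "
from h import *
st();go(-5,186,190);go(-2,186.5,84)"
```

```text
t 16.62 mach [-20.7 102.3 198.2] F(mach) [ 0.81 -0.21 -0.3 ] w 85.4 q7 1.27
shift [-0.0157  0.0841  0.0031] turn 0.002
shift [-0.0157  0.0915  0.1089] turn 0.002
```

```bash
cat > g2.py <<'E'
from h import *
import sys
x,y,z=map(float,sys.argv[1:4])  # wanted grasp point, machine frame
s=read_state(); T=Rot.from_euler('xyz',s['tool_rot']); tz=T.as_matrix()[:,2]
st(); print('tilt',np.round(tz,3)); t=w(x,y,z)+19*tz; m=mach(t); go(*m)
E
python3 g2.py 0 187 180; python3 g2.py 0 187 102
```

```text
t 16.62 mach [-20.7 102.3 198.2] F(mach) [ 0.81 -0.21 -0.3 ] w 85.4 q7 1.27
tilt [ 0.035 -0.062 -0.997]
shift [-0.0204  0.0857  0.0321] turn 0.002
t 16.62 mach [-20.7 102.3 198.2] F(mach) [ 0.81 -0.21 -0.3 ] w 85.4 q7 1.27
tilt [ 0.035 -0.062 -0.997]
shift [-0.0182  0.0908  0.1099] turn 0.002
```

>>> {"name": "move_arm", "arguments": {"series": [[[-0.008,0.035,0],0],[[-0.016,0.07,0],0],[[-0.02,0.085,0.01],0],[[-0.02,0.086,0.03],0],[[-0.02,0.086,0.032],0]]}}

```text
clock: 17.25
eef_pos: [582.8, 238.7, 158.7]
tool_rot: [-3.073, 0.023, -3.04]
force: [-0.2, -0.5, 0.4]
width: 85.0
```

```bash
python3 g2.py 0 187 102; python3 -c "
from h import *
T=wristT();im=get_image('wrist');cv2.imwrite('pics/w12.png',im)
print(np.round(proj('wrist',w(0,187,113),T)),np.round(proj('wrist',w(-37,187,113),T)))"
```

```text
t 17.25 mach [ -1.5 183.7 158.7] F(mach) [-0.24 -0.43  0.39] w 85.0 q7 1.15
tilt [ 0.03  -0.066 -0.997]
shift [-0.0001  0.0072  0.0753] turn 0.0006
[292. 240.] [293. 178.]
```

View pics/w12.png

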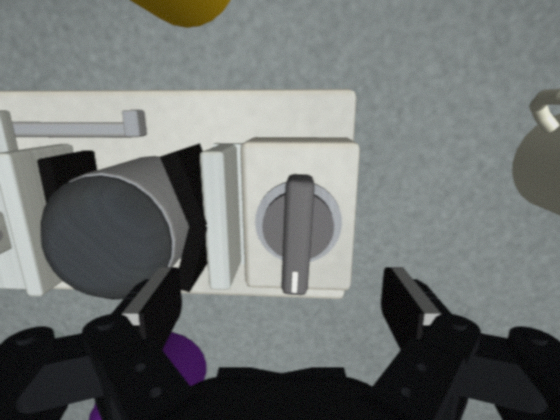

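Wrist view: the switch bar is at (298,178)–(296,293), and the beaker is upright and touching the V. The bar centre is about 6 px right of the prediction, so I use y = 188.5. I narrow the claw for clearance and descend.

>>> {"name": "move_arm", "arguments": {"series": [[[0,0.003,0.02],0],[[0,0.005,0.04],0],[[0,0.008,0.06],0],[[0,0.0088,0.074],0],[[0,0.0088,0.075],0]], "claw": 0.6}}

```text
clock: 17.92
eef_pos: [584.7, 243.0, 83.3]
tool_rot: [-3.074, 0.024, -3.04]
force: [0.0, 2.2, -1.0]
width: 51.3
```

```bash
python3 g2.py 0 188.5 102
```

```text
t 17.93 mach [  0.9 187.8  83.3] F(mach) [ 0.26  2.2  -1.02] w 51.3 q7 1.13
tilt [ 0.031 -0.065 -0.997]
shift [ 0.0004 -0.0006  0.0003] turn 0.0004
```

>>> {"name": "move_arm", "arguments": {"series": [[[0,0,0],0],[[0,0,0],0],[[0,0,0],0],[[0,0,0],0]], "claw": 0}}

```text
clock: 18.42
eef_pos: [585.0, 250.9, 85.6]
tool_rot: [-3.084, 0.029, -3.037]
force: [-3.5, 11.1, 6.7]
width: 31.0
```

```bash
python3 g2.py 0 188.5 102
```

```text
t 18.43 mach [  2.  195.6  85.6] F(mach) [-2.33 11.37  6.71] w 31.0 q7 1.13
tilt [ 0.035 -0.054 -0.998]
shift [ 0.0015 -0.008   0.003 ] turn 0.0039
```

```bash
python3 -c "
from h import *
T=wristT();im=get_image('wrist');t=get_image('top');s=get_image('scene');st()
c=np.zeros((590,790,3),np.uint8);c[:400,:400]=im[20:420,80:480]
c[:330,405:785]=cv2.resize(s[220:285,310:385],(380,330),interpolation=cv2.INTER_CUBIC)
c[405:590,:300]=cv2.resize(t[180:262,165:298],(300,185));cv2.imwrite('pics/mo4.png',c)"
```

```text
t 18.57 mach [  2.  195.6  85.6] F(mach) [-1.69 10.99  5.99] w 30.8 q7 1.13
```

View pics/mo4.png

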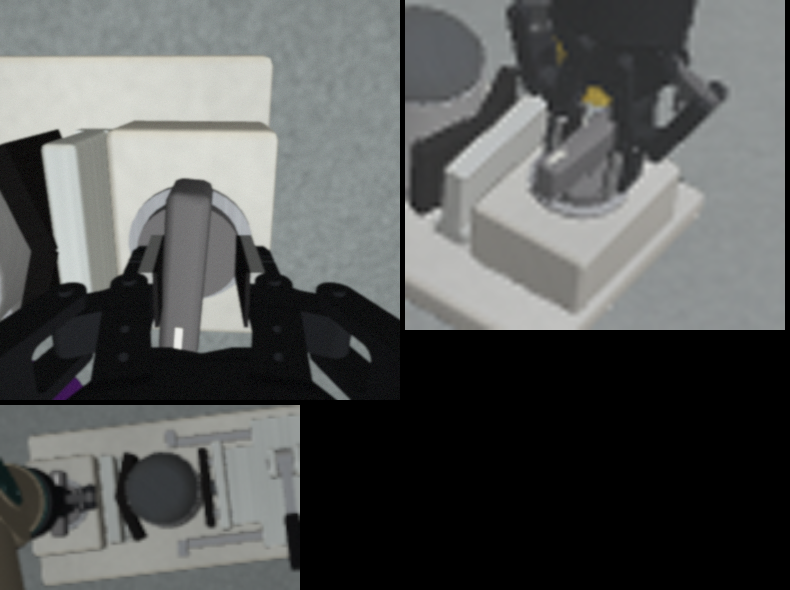

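The 12th view shows the bar at crop (187,260) and the fingertips at columns 155 and 242. The tips, at z ≈ 84, are squeezing the dial disc under the bar (31 mm) rather than the bar, which starts at 87 mm. I'll open, raise about 7 mm and re-centre.

>>> {"name": "move_arm", "arguments": {"series": [[[0,0,0],0],[[0,0,0],0],[[0,0,-0.004],0],[[0,-0.003,-0.006],0],[[0,-0.006,-0.006],0]], "claw": 0.6}}

```text
clock: 19.2
eef_pos: [585.7, 244.6, 92.1]
tool_rot: [-3.084, 0.029, -3.037]
force: [-0.4, -0.1, -0.3]
width: 51.2
```

```bash
python3 g2.py 0 188.5 110; python3 -c "
from h import *
T=wristT();im=get_image('wrist');cv2.imwrite('pics/w13.png',im)
print(np.round(proj('wrist',w(-30,188.5,113),T),1))
for r in (200,210,220,240): print(r,im.max(2)[r,220:350:4])"
```

```text
t 19.2 mach [  2.  189.2  92.1] F(mach) [-0.41 -0.06 -0.26] w 51.2 q7 1.14
tilt [ 0.035 -0.055 -0.998]
shift [ 0.0015 -0.0018  0.0012] turn 0.0034
[276.1 223.7]
200 [215 217 215 212 214 212 212 216 214 216 214 216 195  47  51  51  50  51
  51  56  55  85 211 214 216 214 213 217 217 216 218 219 213]
210 [213 212 211 212 215 214 213 190 141 171 173 165  67  84  97  88  88  83
  82  81  72  69 145 149 151 209 214 212 214 215 217 218 215]
220 [215 215 215 216 206 168 172 174 174 171  99  55  82 105 110 115 120 114
 117 115 114 105 134 170 174 180 172 163 212 213 210 212 212]
240 [210 205 173 173 171 111 110 114 118 111 108  64  85 109 115 114 116 117
 117 119 110  92 115 113 117 113  86 169 181 179 183 212 208]
```

>>> {"name": "move_arm", "arguments": {"series": [[[0.001,0.001,0.001],0.003],[[0.001,0.001,0.001],0.003]]}}

```text
clock: 19.5
eef_pos: [584.3, 244.8, 90.7]
tool_rot: [-3.083, 0.029, -3.041]
force: [-0.9, -0.1, -0.2]
width: 50.8
```

>>> {"name": "move_arm", "arguments": {"series": [[[0,0,0],0],[[0,0,0],0],[[0,0,0],0],[[0,0,0],0]], "claw": 0}}

```text
clock: 20.0
eef_pos: [584.4, 244.5, 90.9]
tool_rot: [-3.083, 0.029, -3.041]
force: [-0.3, -2.5, 3.3]
width: 16.3
```

```bash
python3 g2.py 0 188.5 110
```

```text
t 20.0 mach [  0.7 189.3  90.9] F(mach) [-0.58 -2.48  3.31] w 16.3 q7 1.14
tilt [ 0.034 -0.055 -0.998]
shift [ 0.0002 -0.0019 -0.    ] turn -0.0006
```

>>> {"name": "move_arm", "arguments": {"series": [[[0,0,0],0.17],[[0,0,0],0.34],[[0,0,0],0.51],[[0,0,0],0.68],[[0,0,0],0.82]]}}

```text
clock: 20.62
eef_pos: [584.8, 245.2, 91.0]
tool_rot: [-3.124, 0.063, 2.418]
force: [1.0, 1.2, 0.6]
width: 16.1
```

```bash
python3 g2.py 0 188.5 110
```

```text
t 20.62 mach [  1.1 190.   91. ] F(mach) [1.15 1.08 0.62] w 16.1 q7 0.54
tilt [ 0.035 -0.055 -0.998]
shift [-0.0015 -0.0022  0.0001] turn -0.8249
```

>>> {"name": "move_arm", "arguments": {"series": [[[0,0,0],0.17],[[0,0,0],0.34],[[0,0,0],0.5],[[0,0,0],0.6],[[0,0,0],0.6]]}}

```text
clock: 21.25
eef_pos: [585.1, 245.9, 90.8]
tool_rot: [3.12, 0.063, 1.822]
force: [3.0, -0.4, -1.0]
width: 15.8
```

```bash
python3 g2.py 0 188.5 110; python3 -c "
from h import *
print(read_state()['torque'])"
```

```text
t 21.25 mach [  1.5 190.6  90.8] F(mach) [ 2.95 -0.72 -0.97] w 15.8 q7 0.1
tilt [ 0.036 -0.055 -0.998]
shift [-0.0031 -0.0014 -0.0001] turn -1.4211
[0.30193997 0.21894296 1.03367296]
```

>>> {"name": "move_arm", "arguments": {"series": [[[0,0,0],0],[[0,0,0],0],[[0,0,0],0]], "claw": 0.6}}

```text
clock: 21.62
eef_pos: [584.9, 245.9, 90.8]
tool_rot: [3.12, 0.062, 1.821]
force: [-0.3, -0.6, 0.2]
width: 50.9
```

>>> {"name": "move_arm", "arguments": {"series": [[[0,0,-0.04],0],[[0,0,-0.08],0],[[0,0,-0.12],0],[[0,0,-0.15],0],[[0,0,-0.15],0]]}}

```text
clock: 22.25
eef_pos: [580.9, 254.7, 243.2]
tool_rot: [3.115, 0.061, 1.821]
force: [0.2, -0.5, -0.3]
width: 51.2
```

```bash
python3 -c "
from h import *
st();go(-150,250,240)
T=wristT();im=get_image('wrist');cv2.imwrite('pics/w14.png',im)
t=get_image('top');cv2.imwrite('pics/t14.png',t);print(t.max(2)[216,214:226])
a=cv2.imread('pics/t11.png')
for r in (201,204,207,210): print(t.max(2)[r,250:268])
# bar in wrist picture: rectify patch at z=113 around switch, find mid-grey elongated blob
k=np.float32([proj('wrist',w(x,y,113),T) for x,y in((-45,143),(-45,233),(45,233),(45,143))])
H=cv2.getPerspectiveTransform(k,np.float32([[0,0],[360,0],[360,360],[0,360]]))
b=cv2.warpPerspective(im,H,(360,360)); cv2.imwrite('pics/sw.png',b)
g=b.max(2); m=((g>75)&(g<135)).astype(np.uint8); m=cv2.morphologyEx(m,cv2.MORPH_OPEN,np.ones((9,9),np.uint8))
for c in cv2.findContours(m,0,1)[0]:
    if cv2.contourArea(c)>1500: print(np.round(cv2.minAreaRect(c)[0]),np.round(cv2.minAreaRect(c)[1:][0]),round(cv2.minAreaRect(c)[2],1),cv2.contourArea(c))
print(g[::24,::24])
"
```

```text
t 22.25 mach [ -1.8 199.7 243.2] F(mach) [ 0.1  -0.54 -0.33] w 51.2 q7 0.03
shift [ 0.0718 -0.139  -0.0048] turn -1.4215
[154 139  87  24  18  20  39  56  56  60  61  61]
[156 156 122  29  17  18  48 116 147 145 156 155 147 115 115 151 152 149]
[154 154 131  67  19  17  40  96 122 137 160 156 155 130 111 144 153 150]
[106 147 138  89  19  18  15  47 105 144 155 155 157 146 118 129 153 152]
[ 36  63  88  72  28  19  18  30 109 146 144 156 156 148 117 116 152 153]
[200. 178.] [166. 299.] 90.0 29614.0
[[209 201 193 219 214 218 221 222 221 222 223 224 223 219 219]
 [209 217 178 157 156 219 226 226 226 225 225 222 224 222 221]
 [211 217 181 158 157 223 222 223 221 225 225 222 221 225 225]
 [210 217 180 157 156 224 221 221 218 201 203 216 225 224 224]
 [212 217 180 157 156 221 220 186 150 129 132 171 183 221 221]
 [211 218 181 157 156 223 180 119 120 121 123 119 120 183 218]
 [213 219 181 156 156 216 128 121 119 105  94  99 108 116  78]
 [203 220 179 142 111 108 104 114 120 121 121 121 122 121  92]
 [206 221 145 127 162 125 120 120 121 120 118 113 103  98 162]
 [210 222 172 142 122 114 106  97  93 106 119 119 119 186 213]
 [211 221 185 136 152 217 195 125 121 121 120 121 171 189 213]
 [215 221 182 161 160 217 218 199 176 148 168 182 200 213 209]
 [214 221 185 162 163 216 216 215 213 212 213 215 213 210 208]
 [211 221 185 161 162 218 219 216 210 214 210 212 211 210 210]
 [212 222 185 163 199 217 217 215 212 213 213 210 211 213 211]]
```

```bash
python3 -c "
from h import *
a=cv2.imread('pics/top0.png').astype(int);b=cv2.imread('pics/t14.png').astype(int)
for n,(u,v) in dict(tumbler=(292,143),coffee=(464,256),purple=(239,146),mug=(107,247),yellow=(236,290)).items():
    print(n,np.abs(a-b)[v-22:v+22,u-25:u+28].mean().round(1))
get_image('top');st();print(finish_job())"
```

```text
tumbler 2.9
coffee 2.1
purple 2.4
mug 32.8
yellow 2.7
t 22.4 mach [ -4.1 199.2 239.4] F(mach) [-0.89  0.1  -0.79] w 51.2 q7 0.03
the job is handed in; nothing more can be done
None
```

The job is done and handed in at 22.4 s of the 72 s allowed; no verdict was reported. I freed the lever, pushed the jaw until the beaker stopped against the backstop, locked the lever, then turned the switch on.

What the last checks showed:

- **Beaker:** its lid edge stayed at the same pixel in the top view from the moment it stopped to the end, through locking and switching. It stood upright.
- **Spring pad:** the pad is pressed about 4 mm of 8, but my three estimates disagree. The push force suggests about 4.4 mm, the wrist picture about 3.8 mm, and the top view 5 to 5.5 mm.
- **Jaw while locking:** the measured tool position drifted about 1.5 mm back. I could not tell tool flex from a small jaw movement; the top-view pad estimate was taken after locking and does not suggest a loss.
- **Lever:** it ended lower than where it started, at about 1.7 rad, and the last pictures show it lying flat.
- **Switch:** the tool turned it 1.42 rad against its end stop. After release the wrist picture shows the bar still at about 1.4 rad.
- **First switch grip:** it failed because the fingertips closed on the dial disc below the bar, with about 11 N of side force. I opened, raised the tool about 7 mm and gripped the bar properly.
- **Bystanders:** the tumbler, coffee jar and both look-alikes are unchanged in the top view. The mug's area did differ from the start picture. I think the arm was covering it, since the arm never went near it, but I did not confirm that.

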